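# Balance the rocking agitator and wind its run timer

### The arm

A 6-joint arm with a two-finger parallel gripper is mounted at the origin on the work surface. World frame = base frame: x ahead of the robot, y to its left, z up, the work surface at z = 0. Lengths are in m, angles in rad, forces in N, time in s.
With the tool pointing down it reaches from about 0.25 to 0.8 m from the base axis. Payload 3.9 kg.
Tool frame: the origin (TCP) lies between the finger pads; the fingertips stand ctrl.finger_overhang ahead of it and the grasp point (between the pads) is the TCP (ctrl.finger_overhang is the distance from the TCP to the fingertips, in m); x points along the fingers, y is the direction in which the jaws open and shut, and the axes are right-handed (so a half turn about x gives the same grasp; the last joint's range is limited). The gripper opens to 85 mm and grips with 20 to 120 N. Pads are 22 mm wide; open, the fingers measure 114 mm over their backs; the gripper's body (76 mm by 85 mm) begins 54 mm behind the grasp point. The pads swing forward as they close: fully open they stand 13 mm farther back than shut.
Start: joints at [1.245, 0.26, -0.138, 1.173, 0, 1.571], TCP at [0.168, 0.497, 0.25] pointing down, gripper open.
Joint ranges: [-2.78, 2.78], [-0.83, 1.72], [-1.28, 1.37], [-1.9, 2.12], [-1.57, 1.48], [-3.14, 3.14]. Speed limits (rad/s): [2.57, 2.57, 3.14, 3.14, 3.14, 3.14].

### API

Orientations are given as a 3x3 rotation matrix whose columns are the frame's x, y, z axes.
In Python, from plant import ctrl, viewer, workorder, finder gives the robot as it stands.
- The arm moves only by the tool step_arm, never from a script. Its argument "plan" is one flat list of numbers, 5 for each row, row after row: the shift along the world's x, y, z in cm, then the turn about the world's z in rad, then the closure, from 0 (fully open) to 1 (shut). A call has 1 to 20 rows; each row shifts and turns the commanded pose from where the row before left it; what a row does not reach is not made up. A row lasts 1/12 s, in which the tool goes at most 41.7 mm and 7.16 degrees, less where a joint would pass 70% of its speed; a pose out of reach is approached as far as the arm can. A call with a gripper value outside its range is refused whole. The fingers move at their own pace and stop on an object; the grip force is fixed at half the most. Time passes only in rows, so rows that do not move let the fingers close. It gives the time, the measured TCP pose, the force and the opening at its end, in the units of the state.
- ctrl.read_state(): the state, without advancing time (a new reading comes with each control period).
- viewer.snapshot(name): name is "side" or "top"; returns the picture (384x512x3 uint8, red, green, blue); there is no depth.
- viewer.camera_params(name): a dict with "fx", "fy", "cx", "cy" (pixels), "extrinsics" (4x4, takes a point from camera to world coordinates). Camera axes: x right, y up, looking along -z (the intrinsics and any distortion apply to the point x, -y, -z); pixel columns grow to the right and rows downward; lengths in m; the calibration is good to about 2 mm. A picture is of the moment at which its call begins. camera_params takes no time and is no camera call.
- workorder.finish_job(): hands the job in, once; it reports no verdict.
Trained networks look in the newest picture that a camera, given by its name, has taken for a name from the list of things; names that differ only in an ending like _2 or _b are one class to them, and where a whole thing is asked for, a point or a joint stands for the part that bears it (a point fixed in the world has none). Each returns a list of dicts, best first, with "confidence" (0 to 1); they miss things now and then, are a little off and sometimes report something else, mostly with a low value. They report only what shows in the picture. A call takes as long as a camera call. They do not tell look-alikes from the thing itself.
- finder.find_in(camera, name): "location" ([column, row] in pixels, amid what is visible of it).
- finder.spot_point(camera, name): "location" ([column, row] in pixels: a listed point, or the origin of a listed thing).
The state is a dict: "time_s": time; "joint_pos": joint angles; "joint_vel": joint speeds; "effort": joint torques, N m; "eef_pos": TCP position; "tcp_rot": TCP orientation; "wrist_force": force on the tool from outside, world axes, zero at the start; "wrist_torque": the same for the moment, N m; "width": finger opening in m.
Only numpy, scipy, OpenCV 4.12 (cv2) and the standard library are available. Lean on these libraries where they do the work, as an engineer would, in place of code of your own. Each camera call takes 0.05 s, during which the arm holds its last target.

### The job

The parts agitator has a spindle clamped in its far-left cradle and must be balanced before it runs: lay steel counterweights from the bench flat in the empty pan, on the right of the beam, choosing them so that the beam floats as near level as it can (it always takes two of the three). Then twist the run timer clockwise past its last mark (20 minutes) and turn it back to 10 minutes, and let everything go. Leave the wrench, the jar and the brush where they are, and do not touch the spindle.

Things in the scene. Friction and masses are not known exactly. Their poses are not given: they have to be found in the camera images.
- beam (a joint): tilt of the balance beam (rad): 0 = level, positive = cradle low, pan high. Carries a pan at each end, 140 mm from the pivot, both kept level by a link, so the place in a pan is indifferent. A spring levels it: surplus in the cradle (kg) = 4.58 x tilt / (9.81 x 0.14 x cos tilt), i.e. 0.030 rad or 8 mm between the pans per 100 g. Settles in about 0.7 s. Starts at 0.19 to 0.28, differs each time
- pan_floor (a point): centre of the inner floor of the empty counterweight pan, an aluminium tray: inside 140 mm (its x) x 128 mm (its y, along the beam), walls 12 mm high, 3 mm thick. z up; x points away from the robot, turned with the agitator. 140 mm above the bench when level, 27 to 38 mm higher at the start; it sinks as it is loaded (about 21 mm for 500 g)
- rocker: the agitator's fixed stand: cream base 170 mm (x) x 300 mm (y) x 20 mm, two cheeks in the middle 145 mm high, a tick plate up to 195 mm; the beam, 310 mm long, lies along its y, pivot 120 mm up. Origin: centre of the base's underside. Pan at its -y end (robot's right), cradle at +y. The beam's upright pointer stands at the middle of five ticks when level
- spindle: ground steel spindle, 124 mm long, 42 mm thick, clamped in two grey blocks in the cradle at the beam's +y end; it stays there. Its mass with blocks differs each time, 660 to 940 g. Origin: centre of the cradle's floor
- weight_small: 300 g steel counterweight: a flat bar 64 mm long (own x) x 36 mm wide (own y) x 12 mm high, with an upright grip rib on the middle of it, 40 mm long (x) x 12 mm thick (y), reaching from 12 to 48 mm above the underside. Origin: centre of the underside. Starts flat on the bench, own x pointing roughly away from the robot; which of the three lies where varies
- weight_medium: 400 g steel counterweight: a flat bar 90 mm long (own x) x 36 mm wide (own y) x 12 mm high, with an upright grip rib on the middle of it, 40 mm long (x) x 12 mm thick (y), reaching from 12 to 48 mm above the underside. Origin: centre of the underside. Starts flat on the bench, own x pointing roughly away from the robot; which of the three lies where varies
- weight_large: 500 g steel counterweight: a flat bar 116 mm long (own x) x 36 mm wide (own y) x 12 mm high, with an upright grip rib on the middle of it, 40 mm long (x) x 12 mm thick (y), reaching from 12 to 48 mm above the underside. Origin: centre of the underside. Starts flat on the bench, own x pointing roughly away from the robot; which of the three lies where varies
- timer_knob (a joint): run timer's knob angle (rad), grows clockwise seen from above, 0.0785 per minute: 0 = zero (dot), 5 min (short tick) 0.393, 10 min (longest tick, middle of the scale) 0.785, 15 min (short tick) 1.178, 20 min (wide last tick) 1.571, end stop 1.9. Stays where it is left (friction 0.06 N m). Starts at about 4 to 9 minutes. Past the last mark means clearly beyond that tick, 1.62 or more
- timer_top (a point): on the knob's axis, centre of the top face of its black grip bar, 89 mm above the bench. The bar is 64 mm long, 16 mm thick and 34 mm high, standing on a disc of 68 mm diameter and 8 mm thick, whose top is 55 mm above the bench; a white line on one half of the bar is the pointer. Site axes are those of the timer box and do not turn with the knob
- timer_box: fixed cream box 112 x 112 x 45 mm under the knob, with a round aluminium dial on top. Origin: centre of its underside. The pointer points along the box's +x (away from the robot) at 10 minutes, 45 degrees to the left of it (towards +y) at 0 and 45 degrees to the right at 20 minutes
- wrench: bystander: steel wrench 160 mm long lying on the bench between robot and agitator; leave it
- jar: bystander: white jar with black lid, 68 mm wide, 100 mm high, beyond the weights; leave it
- brush: bystander: brush 170 mm long lying beyond the timer; leave it
There are look-alikes about, which are no part of the job. Of the things like the timer_box, leave any that is green; of the rest the smaller one is meant.

How it is judged:
On the way, in this order (a step that is already met when the one before it is completed fails the run):
1. two counterweights lie in the pan and the beam floats level (value of joint beam between -0.024 and 0.024 rad and (((horizontal distance between weight_small and pan_floor below 0.075 m and z of weight_small in the frame of pan_floor between -0.006 and 0.02 m and angle between weight_small's own z axis and vertical below 0.1 rad) and (horizontal distance between weight_medium and pan_floor below 0.075 m and z of weight_medium in the frame of pan_floor between -0.006 and 0.02 m and angle between weight_medium's own z axis and vertical below 0.1 rad)) or ((horizontal distance between weight_small and pan_floor below 0.075 m and z of weight_small in the frame of pan_floor between -0.006 and 0.02 m and angle between weight_small's own z axis and vertical below 0.1 rad) and (horizontal distance between weight_large and pan_floor below 0.075 m and z of weight_large in the frame of pan_floor between -0.006 and 0.02 m and angle between weight_large's own z axis and vertical below 0.1 rad)) or ((horizontal distance between weight_medium and pan_floor below 0.075 m and z of weight_medium in the frame of pan_floor between -0.006 and 0.02 m and angle between weight_medium's own z axis and vertical below 0.1 rad) and (horizontal distance between weight_large and pan_floor below 0.075 m and z of weight_large in the frame of pan_floor between -0.006 and 0.02 m and angle between weight_large's own z axis and vertical below 0.1 rad)))), for 0.3 s.
2. the timer is twisted past its 20 minute mark (value of joint timer_knob above 1.6 rad), for 0.05 s.
3. the timer is turned back to 10 minutes (value of joint timer_knob between 0.685 and 0.885 rad), for 0.2 s.
At the end, for the whole second after the job is handed in: The beam floats level within 0.024 rad and at rest, at least two counterweights lying flat in the pan; the timer stands at 10 minutes (0.785 +- 0.10 rad) (all of step 1 and all of step 3 and velocity of joint beam between -0.05 and 0.05 rad/s); the robot touches nothing.
It fails at once if the wrench, jar or brush is moved more than 30 mm (distance of any of wrench, jar, brush from where it was at the start of the episode above 0.03 m).
It fails at once if the robot touches the spindle (contact force between any of the fingers, the arm and spindle above 1 N).
It also fails if it takes over 72 s, if anything falls off the work surface, if the arm or the gripper's body presses on something with over 40 N, if the wrist force passes 120 N, or if a joint passes its speed limit or range.

## Working session

There is one attempt and no reset: what is moved stays moved. The work goes in short steps, Python scripts to look and compute and a tool call to move; the robot and the scene stay as the last step left them, time stands still between calls to the robot, and variables do not carry over. Pictures are saved under pics/ and viewed, and the job is handed in when it is done.

Besides the shell and the picture viewer there is one more tool, called after "Request:" as name(argument=value, ...) on one line, values as JSON. step_arm: Moves the arm, as the interface text tells. Its arguments: {"type":"object","properties":{"plan":{"type":"array","items":{"type":"number"}}},"required":["plan"]}

```bash
mkdir -p pics; ls; python3 - <<'E'
from plant import ctrl, viewer, workorder, finder
import cv2
print(ctrl.read_state(), ctrl.finger_overhang)
for n in("side","top"):
    im=viewer.snapshot(n); cv2.imwrite(f"pics/{n}0.png",im[:,:,::-1])
    print(n,viewer.camera_params(n))
E
```

```text
pics
{'time_s': 0.0, 'joint_pos': array([ 1.24501907e+00,  2.60676342e-01, -1.39401245e-01,  1.17266090e+00,
       -1.84314127e-06,  1.57079775e+00]), 'joint_vel': array([-0.00051168,  0.00024354,  0.00027095,  0.00300673, -0.00158953,
        0.00156703]), 'effort': array([-1.24637852e-03, -4.05673671e+01,  2.53924584e+01,  1.89205800e-02,
       -1.57318732e-05, -7.57424289e-06]), 'eef_pos': array([0.16781835, 0.49677637, 0.24945669]), 'tcp_rot': array([[-6.19831383e-04,  3.20046003e-01,  9.47401800e-01],
       [-1.84059214e-03,  9.47400013e-01, -3.20046604e-01],
       [-9.99998114e-01, -1.94215524e-03,  1.84590002e-06]]), 'wrist_force': array([ 0.23546965, -0.50667957,  0.02864453]), 'wrist_torque': array([-0.00607648,  0.01085969,  0.00564263]), 'width': 0.08526147463709124} 0.019
side {'fx': 417.9168826399403, 'fy': 417.9168826399403, 'cx': 258.4303901066093, 'cy': 191.81181601310067, 'extrinsics': array([[ 0.90504389,  0.22155871, -0.36305275,  0.10356325],
       [-0.4250866 ,  0.49936798, -0.75493907, -0.98326511],
       [ 0.01403359,  0.83758185,  0.54613158,  0.78476335],
       [ 0.        ,  0.        ,  0.        ,  1.        ]])}
top {'fx': 426.78670146792575, 'fy': 426.78670146792575, 'cx': 249.7702866136758, 'cy': 191.76869857145797, 'extrinsics': array([[ 0.01198566,  0.99381713, -0.11038048,  0.43665668],
       [-0.99990817,  0.01121397, -0.00760936, -0.06221157],
       [-0.00632451,  0.11046155,  0.99386028,  1.44755325],
       [ 0.        ,  0.        ,  0.        ,  1.        ]])}
```

View pics/side0.png

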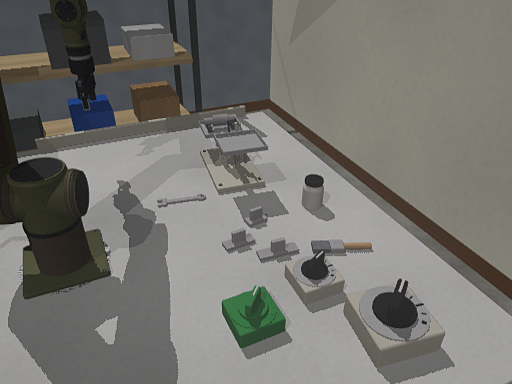

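View pics/top0.png

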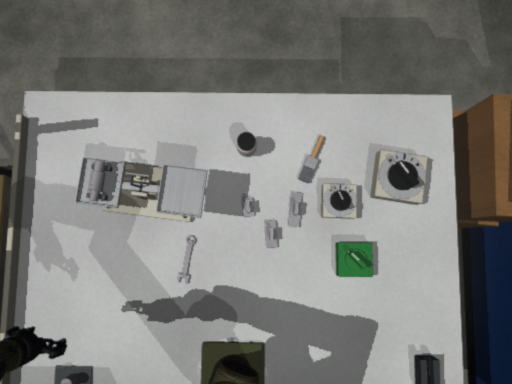

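```bash
cat > h.py <<'E'
from plant import ctrl, viewer, workorder, finder
import numpy as np, cv2
def ray(cam,uv):
    p=viewer.camera_params(cam);E=p["extrinsics"]
    d=np.array([(uv[0]-p["cx"])/p["fx"],-(uv[1]-p["cy"])/p["fy"],-1.])
    return E[:3,3],E[:3,:3]@d
def at_z(cam,uv,z):
    o,d=ray(cam,uv); return o+d*(z-o[2])/d[2]
def proj(cam,P):
    p=viewer.camera_params(cam);E=p["extrinsics"]
    c=E[:3,:3].T@(np.array(P)-E[:3,3])
    return np.array([p["cx"]+p["fx"]*c[0]/-c[2],p["cy"]-p["fy"]*c[1]/-c[2]])
def tri(a,b):
    o1,d1=ray("top",a);o2,d2=ray("side",b)
    s=np.linalg.lstsq(np.c_[d1,-d2],o2-o1,rcond=None)[0]
    p,q=o1+s[0]*d1,o2+s[1]*d2
    return (p+q)/2,np.linalg.norm(p-q)
E
python3 - <<'E'
from h import *
np.set_printoptions(precision=3,suppress=True)
Z={"weight_small":0,"weight_medium":0,"weight_large":0,"timer_top":.089,"pan_floor":.17,"spindle":.1,"rocker":0,"timer_box":0,"jar":0,"wrench":0}
for n,z in Z.items():
    for c in("top","side"):
        for r in finder.spot_point(c,n)[:4]:
            print(n,c,np.round(r["location"],1),round(r["confidence"],2),at_z(c,r["location"],z))
print(ctrl.read_state()["time_s"])
E
```

```text
weight_small top [246.4 208.1] 0.55 [ 0.541 -0.04   0.   ]
weight_small side [253.7 220.6] 0.79 [ 0.542 -0.041  0.   ]
weight_small side [342.9 246.7] 0.19 [ 0.724 -0.258  0.   ]
weight_medium top [271.7 230.3] 0.81 [ 0.467 -0.127  0.   ]
weight_large top [292.7 210.1] 0.6 [ 0.536 -0.198  0.   ]
weight_large side [276.3 252.7] 0.85 [ 0.538 -0.203  0.   ]
weight_large side [341.2 249.2] 0.43 [ 0.714 -0.265  0.   ]
timer_top top [341.8 198.1] 0.95 [ 0.571 -0.346  0.089]
timer_top top [358.7 259.5] 0.75 [ 0.377 -0.397  0.089]
timer_top top [406.5 173.5] 0.72 [ 0.652 -0.554  0.089]
timer_top side [255. 293.] 0.98 [ 0.384 -0.391  0.089]
timer_top side [400.8 290.3] 0.9 [ 0.687 -0.519  0.089]
timer_top side [315.3 258.2] 0.67 [ 0.567 -0.349  0.089]
pan_floor top [182.  195.3] 0.91 [0.566 0.152 0.17 ]
pan_floor side [236.7 142. ] 0.93 [0.574 0.167 0.17 ]
spindle top [ 99.7 182.4] 0.61 [0.611 0.427 0.1  ]
spindle top [185.5 259.1] 0.46 [0.372 0.146 0.1  ]
spindle side [217.2 128.3] 0.56 [0.605 0.439 0.1  ]
rocker top [154.7 193.3] 0.81 [0.588 0.274 0.   ]
rocker side [227.2 169.3] 0.95 [0.584 0.288 0.   ]
timer_box top [396.4 177. ] 0.82 [ 0.654 -0.552  0.   ]
timer_box top [337.3 203.6] 0.75 [ 0.56  -0.349  0.   ]
timer_box side [312.1 284.5] 0.95 [ 0.566 -0.35   0.   ]
timer_box side [389.8 324.8] 0.9 [ 0.664 -0.534  0.   ]
timer_box side [250.9 318.3] 0.59 [ 0.378 -0.383  0.   ]
timer_box side [311.4 205.1] 0.15 [ 0.751 -0.042  0.   ]
jar top [246.2 148. ] 0.58 [ 0.749 -0.037  0.   ]
jar side [308.2 203.7] 0.81 [ 0.745 -0.03   0.   ]
jar side [229.  170.6] 0.22 [0.587 0.277 0.   ]
wrench top [187.5 260.9] 0.51 [0.362 0.155 0.   ]
wrench side [180.5 201.4] 0.57 [0.365 0.154 0.   ]
1.1
```

The three timers in the side view are a green one at (255,312), a small cream one at (315,275) and a large cream one at (393,318). Green is excluded and the small cream one is meant, at about (0.567,-0.348). I'll check crops of it, the weights and the beam.

```bash
python3 - <<'E'
import cv2,numpy as np
t=cv2.imread("pics/top0.png");s=cv2.imread("pics/side0.png")
def cr(im,x,y,w,h,k): return cv2.resize(im[y:y+h,x:x+w],None,fx=k,fy=k,interpolation=cv2.INTER_CUBIC)
cv2.imwrite("pics/c_timers_w.png",np.vstack([cr(s,200,190,130,60,6),cr(t,230,170,130,50,6)][:1]+[cr(t,230,175,130,40*1+35,6)])[:600*2][:800,:] if 0 else cr(t,230,170,140,90,5.5))
cv2.imwrite("pics/c_side_w.png",cr(s,210,195,145,105,5.5))
cv2.imwrite("pics/c_side_b.png",cr(s,190,100,90,95,6))
cv2.imwrite("pics/c_top_b.png",cr(t,70,145,145,85,5.5))
E
```

```text
(no output)
```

View pics/c_timers_w.png

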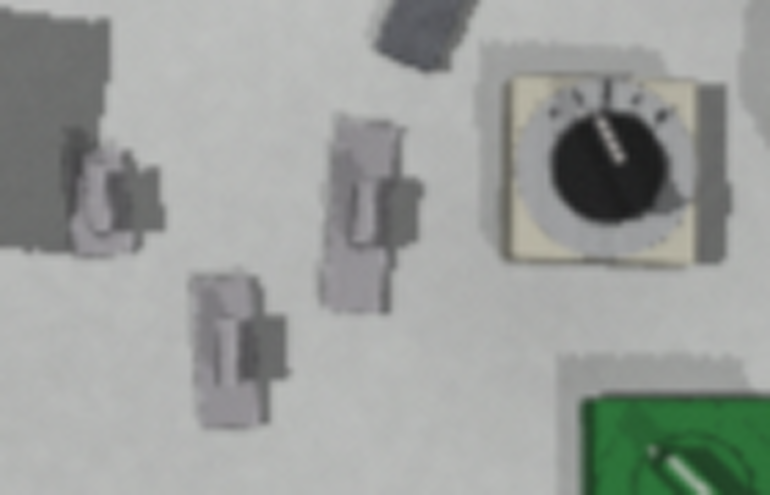

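View pics/c_side_w.png

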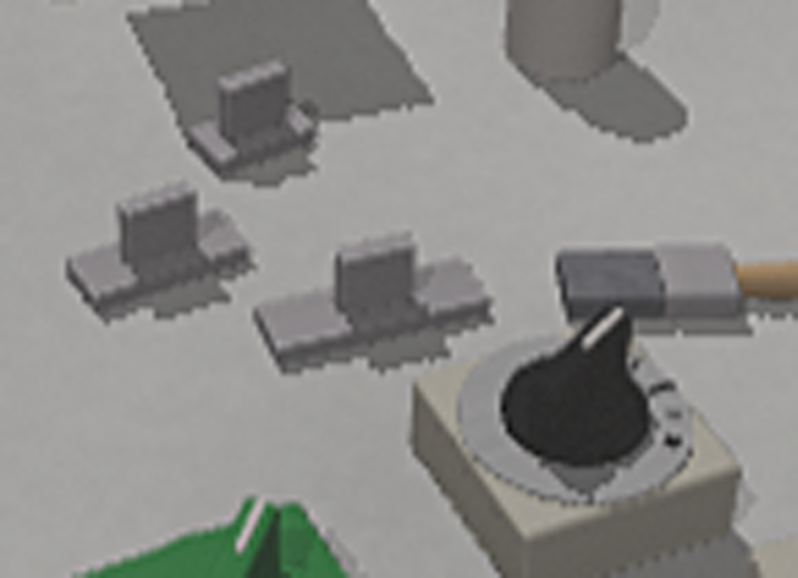

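View pics/c_side_b.png

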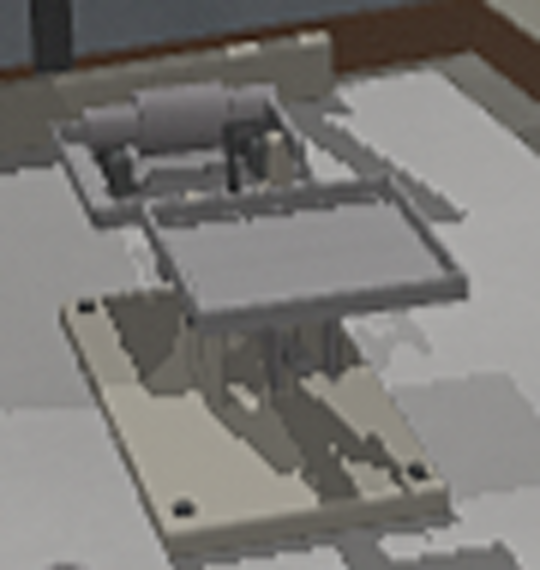

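View pics/c_top_b.png

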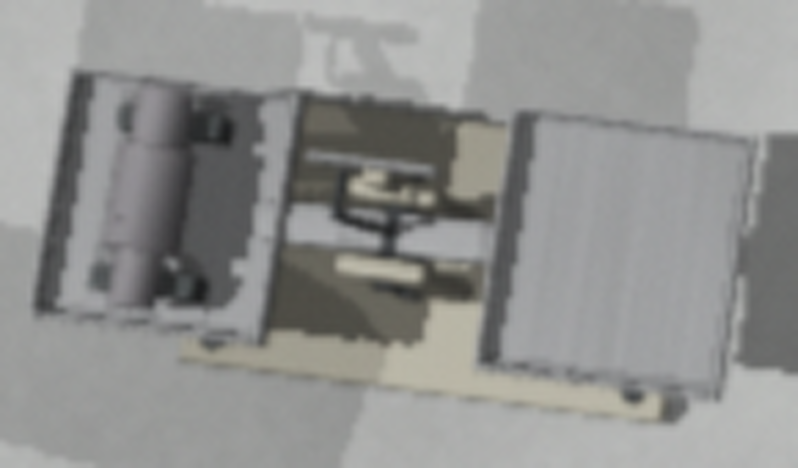

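```bash
cat > fit.py <<'E'
from h import *
from scipy.optimize import least_squares
np.set_printoptions(precision=4,suppress=True)
def corners(cx,cy,yaw,z):
    R=np.array([[np.cos(yaw),-np.sin(yaw)],[np.sin(yaw),np.cos(yaw)]])
    return {k:np.r_[np.array([cx,cy])+R@np.array(v)*[1],z] for k,v in dict(fr=(.073,-.067),nr=(-.073,-.067),fl=(.073,.067),nl=(-.073,.067)).items()}
def run(top,side,ctop=None,cside=None):
    def res(p):
        x,y,yaw,t,dz=p; ey=np.array([-np.sin(yaw),np.cos(yaw)]);r=[]
        c=corners(*(np.array([x,y])-.14*np.cos(t)*ey),yaw,.152+.14*np.sin(t)+dz)
        for k,v in top.items(): r+=list(proj("top",c[k])-v)
        for k,v in side.items(): r+=list(proj("side",c[k])-v)
        c=corners(*(np.array([x,y])+.14*np.cos(t)*ey),yaw,.152-.14*np.sin(t)+dz)
        for k,v in (ctop or {}).items(): r+=list(proj("top",c[k])-v)
        for k,v in (cside or {}).items(): r+=list(proj("side",c[k])-v)
        return r+[dz/.002]
    s=least_squares(res,[.585,.28,-.1,.2,0],loss="soft_l1")
    x,y,yaw,t,dz=s.x; ey=np.array([-np.sin(yaw),np.cos(yaw)])
    print("x,y,yaw,t,dz",s.x,"surplus",4.58*t/(9.81*.14*np.cos(t)),"pan",np.array([x,y])-.14*np.cos(t)*ey,"z",.14+.14*np.sin(t)+dz)
    print(np.round(res(s.x),1)); return s.x
E
python3 - <<'E'
from fit import *
T=lambda d:{k:np.array(v)/5.5+[70-.4,145-.4] for k,v in d.items()}
S=lambda d:{k:np.array(v)/6+[190-.4,100-.4] for k,v in d.items()}
top=T(dict(fr=(757,138),nr=(718,398),fl=(517,112),nl=(478,365)))
side=S(dict(nr=(190,318),fr=(467,279),fl=(388,180),nl=(147,208)))
ct=T(dict(fl=(76,70),nl=(38,312),nr=(265,345),fr=(300,90)))
cs=S(dict(nl=(55,132),fl=(272,86),nr=(97,220)))
run(top,side);run(top,side,ct,cs)
for c in("side","top"):
  for r in finder.find_in(c,"beam")[:2]: print(c,r)
E
```

```text
x,y,yaw,t,dz [ 0.5951  0.2862 -0.1247  0.2218 -0.    ] surplus 0.7583235237533804 pan [0.5781 0.1507] z 0.17080155679980488
[ 0.3  0.   0.1  1.  -0.2 -1.2 -0.8  0.9  1.5 -0.   0.2  0.3  0.6 -0.3
 -1.1  0.2 -0. ]
x,y,yaw,t,dz [ 0.595   0.2846 -0.1238  0.242  -0.0015] surplus 0.8310855667912317 pan [0.5783 0.1497] z 0.17205098674916555
[ 0.5 -0.1  0.4  0.9  0.1 -1.3 -0.6  0.8  1.6 -0.3  0.4  0.1  0.7 -0.5
 -1.   0.   0.1 -1.3 -1.2  0.1 -0.4 -0.1  1.   0.7 -0.4 -0.4 -0.6  3.2
 -0.2 -0.8 -0.7]
side {'location': [230.2, 136.1], 'confidence': 0.62}
top {'location': [158.9, 185.9], 'confidence': 0.71}
```

```bash
python3 - <<'E'
from h import *
np.set_printoptions(precision=4,suppress=True)
S=lambda v,z:at_z("side",np.array(v)/5.5+[209.6,194.6],z)
T=lambda v,z:at_z("top",np.array(v)/5.5+[229.6,169.6],z)
D=dict(small=[(190,130),(228,165),(290,100),(318,125),(220,84),(288,66)],
medium=[(67,262),(100,302),(222,210),(250,248),(121,205),(196,186)],
large=[(255,310),(285,355),(455,258),(492,297),(338,250),(413,237)])
for n,d in D.items():
    a=[S(v,.012) for v in d[:4]]; 
    n0=(a[0]+a[1])/2; f=(a[2]+a[3])/2; e=f-n0
    r=[S(v,.048) for v in d[4:]]; q=r[1]-r[0]
    print(n,"c",(n0+f)/2,"L",np.linalg.norm(e),"yaw",np.arctan2(e[1],e[0]),"rib",(r[0]+r[1])/2,np.linalg.norm(q),np.arctan2(q[1],q[0]))
D=dict(small=[(103,150),(98,255)],medium=[(226,275),(235,428)],large=[(368,120),(356,308)])
for n,d in D.items():
    f,b=[T(v,.012) for v in d];e=f-b
    print(n,(f+b)/2,np.linalg.norm(e),np.arctan2(e[1],e[0]))
# dial: tick and box
for a,b in [((513,75),(515,262)),((695,82),(693,265))]:
    f,b=T(a,.045),T(b,.045);e=f-b;print("box",f,b,np.linalg.norm(e),np.arctan2(e[1],e[0]))
p=[T((600,115),.089),T((622,160),.089)];e=p[0]-p[1];print("pointer",p,np.arctan2(e[1],e[0]))
p=[S((620,312),.089),S((588,345),.089)];e=p[0]-p[1];print("pointer",p,np.arctan2(e[1],e[0]))
E
```

```text
small c [ 0.5479 -0.0472  0.012 ] L 0.06299673661894106 yaw 0.1254830039619186 rib [ 0.5472 -0.0444  0.048 ] 0.0416126260816686 0.006797468216766329
medium c [ 0.4563 -0.1256  0.012 ] L 0.08935354497775676 yaw 0.07734027312976122 rib [ 0.4574 -0.1214  0.048 ] 0.04126059769079617 -0.031733428689153034
large c [ 0.5395 -0.2056  0.012 ] L 0.1137945440632129 yaw -0.04411813414657361 rib [ 0.5415 -0.2015  0.048 ] 0.03952244276553657 -0.16192861022494387
small [ 0.5464 -0.0454  0.012 ] 0.06458815478957013 -0.034999582690350944
medium [ 0.4565 -0.1256  0.012 ] 0.09280579687459867 0.06539150757363221
large [ 0.5414 -0.2056  0.012 ] 0.11563757142271554 -0.0633544895848575
box [ 0.6236 -0.2931  0.045 ] [ 0.5111 -0.2935  0.045 ] 0.11250268883782313 0.0036804881919329816
box [ 0.6205 -0.4024  0.045 ] [ 0.5105 -0.3995  0.045 ] 0.11006553340655424 -0.026263602803932577
pointer [array([ 0.5948, -0.3363,  0.089 ]), array([ 0.5687, -0.3487,  0.089 ])] 0.4447453839985062
pointer [array([ 0.5965, -0.3341,  0.089 ]), array([ 0.5713, -0.3471,  0.089 ])] 0.4777570644240659
```

Request:
step_arm(plan=[1.86,-3.5,0,0.02,0,1.86,-3.5,0,0.02,0,1.86,-3.5,0,0.02,0,1.86,-3.5,0,0.02,0,1.86,-3.5,0,0.02,0,1.86,-3.5,0,0.02,0,1.86,-3.5,0,0.02,0,1.86,-3.5,0,0.02,0,1.86,-3.5,0,0.02,0,1.86,-3.5,0,0.02,0,1.86,-3.5,0,0.02,0,1.86,-3.5,0,0.02,0,1.86,-3.5,0,0.02,0,1.86,-3.5,0,0.006,0,1.86,-3.5,0,0,0,1.86,-3.5,0,0,0,1.86,-3.5,0,0,0,1.86,-3.5,0,0,0,1.86,-3.5,0,0,0,1.86,-3.5,0,0,0])

```text
time_s: 2.87
eef_pos: [0.5406, -0.2047, 0.2503]
tcp_rot: [[0.0, 0.06, 0.998], [0.0, 0.998, -0.06], [-1.0, 0.0, 0.0]]
wrist_force: [0.3, 1.2, 0.5]
width: 0.0856
```

Request:
step_arm(plan=[0,0,0,0,0,0,0,0,0,0])

```text
time_s: 3.03
eef_pos: [0.5406, -0.2045, 0.2494]
tcp_rot: [[-0.001, 0.063, 0.998], [0.0, 0.998, -0.063], [-1.0, 0.0, -0.001]]
wrist_force: [-0.4, 0.6, -0.3]
width: 0.0854
```

```bash
cat > st.py <<'E'
from h import *
np.set_printoptions(precision=4,suppress=True)
s=ctrl.read_state();R=s["tcp_rot"]
print(s["time_s"],s["eef_pos"],"jaw yaw-90",np.arctan2(R[1,1],R[0,1])-np.pi/2,"F",s["wrist_force"],"w",s["width"],"j6",s["joint_pos"][5],R[:,0])
E
python3 st.py
```

```text
3.0333 [ 0.5406 -0.2045  0.2494] jaw yaw-90 -0.06282520046400042 F [-0.4474  0.5531 -0.2886] w 0.08536642245156043 j6 -0.29884997414235803 [-0.0006  0.0003 -1.    ]
```

Request:
step_arm(plan=[0,-0.1,-4,0,0,0,0,-4,0,0,0,0,-4,0,0.3,0,0,-4,0,0.3,0,0,-3.3,0,0.3,0,0,-2,0,0.3,0,0,0,0,1,0,0,0,0,1,0,0,0,0,1,0,0,0,0,1,0,0,0,0,1,0,0,0,0,1,0,0,2,0,1,0,0,4,0,1])

```text
time_s: 4.2
eef_pos: [0.5354, -0.202, 0.0934]
tcp_rot: [[-0.011, 0.06, 0.998], [0.004, 0.998, -0.06], [-1.0, 0.003, -0.011]]
wrist_force: [0.1, 1.7, -5.5]
width: 0.011
```

```bash
python3 st.py; python3 - <<'E'
from h import *
im=viewer.snapshot("side"); cv2.imwrite("pics/s1.png",cv2.resize(im[150:300,190:390,::-1],None,fx=4,fy=4,interpolation=cv2.INTER_CUBIC))
E
```

```text
4.2 [ 0.5354 -0.202   0.0934] jaw yaw-90 -0.0598874589027063 F [ 0.0796  1.7308 -5.4952] w 0.011003443740373651 j6 -0.30073032215067513 [-0.0108  0.0037 -0.9999]
```

View pics/s1.png

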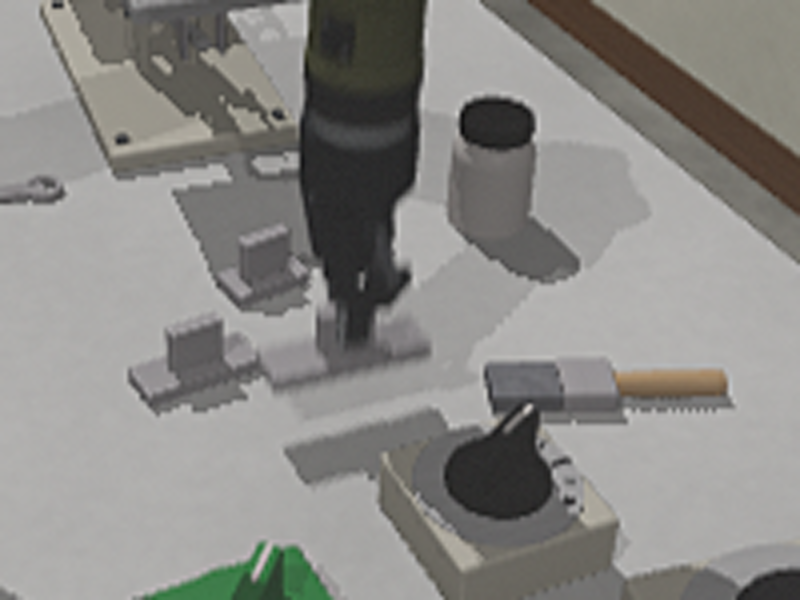

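Request:
step_arm(plan=[0,0,4,0,1,0,0,4,0,1,0,0.6,4,0,1,0,2,3.4,0,1,0.4,4,0,-0.01,1,0.4,4,0,-0.01,1,0.4,4,0,-0.01,1,0.5,4,0,-0.01,1,0.5,4,0,-0.01,1,0.5,4,0,-0.014,1,0.5,4,0,0,1,0.5,4,0,0,1,0.5,3,0,0,1,0,1,0,0,1,0,0,0,0,1,0,0,0,0,1,0,0,0,0,1])

```text
time_s: 5.67
eef_pos: [0.5816, 0.1811, 0.2511]
tcp_rot: [[-0.001, 0.124, 0.992], [-0.001, 0.992, -0.124], [-1.0, -0.001, -0.001]]
wrist_force: [0.2, 0.1, -4.7]
width: 0.0112
```

```bash
python3 st.py; python3 - <<'E'
from h import *
im=viewer.snapshot("side"); cv2.imwrite("pics/s2.png",cv2.resize(im[80:210,160:320,::-1],None,fx=4.5,fy=4.5,interpolation=cv2.INTER_CUBIC))
im=viewer.snapshot("top"); cv2.imwrite("pics/t2.png",cv2.resize(im[130:240,60:230,::-1],None,fx=4.5,fy=4.5,interpolation=cv2.INTER_CUBIC))
E
```

```text
5.6667 [0.5816 0.1811 0.2511] jaw yaw-90 -0.12468951652946525 F [ 0.2015  0.1175 -4.7148] w 0.011228216848116717 j6 0.4271211610067367 [-0.0009 -0.0013 -1.    ]
```

View pics/s2.png

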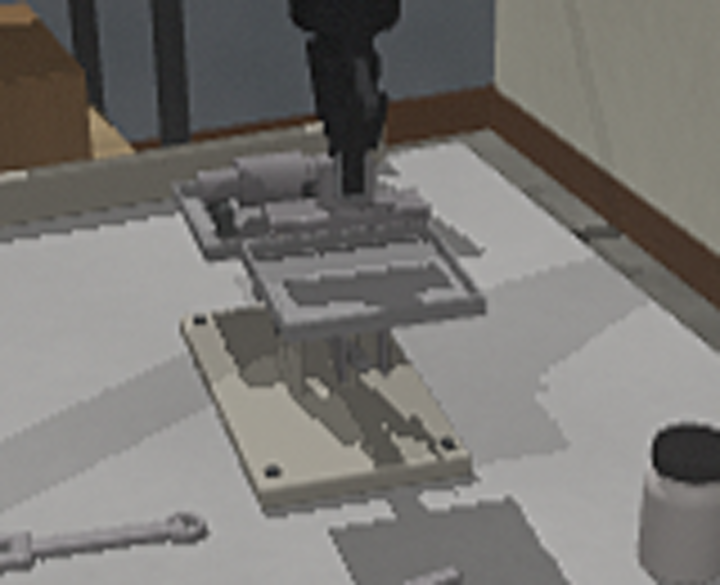

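View pics/t2.png

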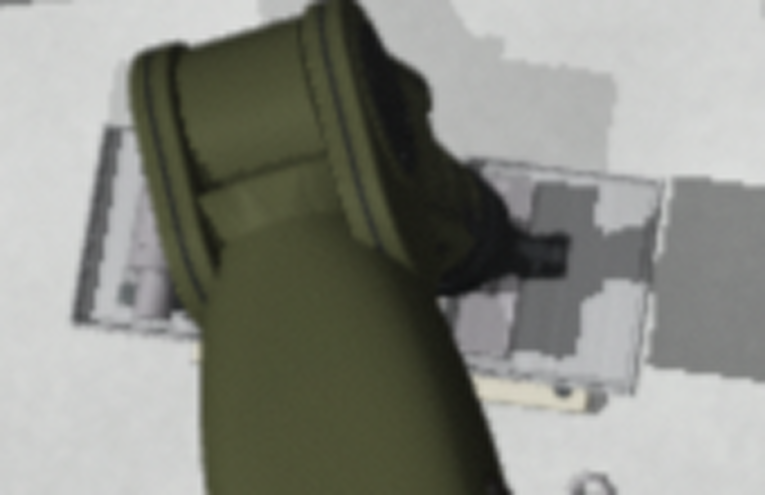

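Request:
step_arm(plan=[0,0,-2,0,1,0,0,-1.2,0,1,0,0,-0.6,0,1,0,0,-0.6,0,1,0,0,-0.6,0,1,0,0,-0.6,0,1,0,0,-0.6,0,1,0,0,-0.3,0,1,0,0,0,0,1,0,0,0,0,1])

```text
time_s: 6.6
eef_pos: [0.5827, 0.1823, 0.1868]
tcp_rot: [[0.002, 0.124, 0.992], [-0.0, 0.992, -0.124], [-1.0, 0.0, 0.002]]
wrist_force: [1.1, -3.3, 1.2]
width: 0.0112
```

Request:
step_arm(plan=[0,0,0,0,0.7,0,0,0,0,0.7,0,0,0,0,0.7,0,0,0,0,0.7,0,0,0,0,0.7])

```text
time_s: 7.02
eef_pos: [0.582, 0.1828, 0.1863]
tcp_rot: [[-0.0, 0.123, 0.992], [0.001, 0.992, -0.123], [-1.0, 0.001, -0.0]]
wrist_force: [0.0, 0.3, 1.0]
width: 0.0258
```

```bash
python3 st.py; python3 - <<'E'
from h import *
im=viewer.snapshot("side"); cv2.imwrite("pics/s3.png",cv2.resize(im[80:210,160:320,::-1],None,fx=4.5,fy=4.5,interpolation=cv2.INTER_CUBIC))
E
```

```text
7.0167 [0.582  0.1828 0.1863] jaw yaw-90 -0.12347454257486579 F [0.0134 0.2537 1.016 ] w 0.02577742143626145 j6 0.4274615538940169 [-0.0001  0.0005 -1.    ]
```

View pics/s3.png

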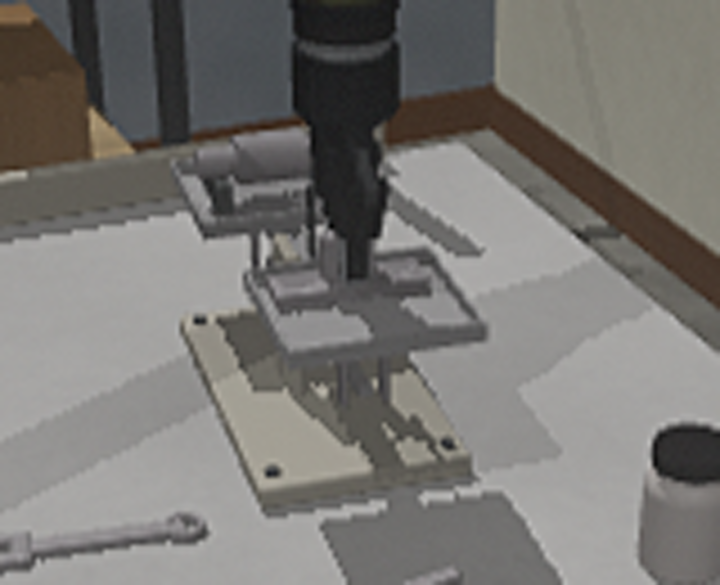

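Request:
step_arm(plan=[0,0,2,0,0.7,0,0,4,0,0.7,0,0,4,0,0.5,-0.5,-4,0,0.02,0.3,-0.5,-4,0,0.02,0.3,-0.5,-4,0,0.02,0.3,-0.5,-4,0,0.02,0.3,-0.5,-4,0,0.02,0.3,-1,-2.8,0,0.024,0.3,0,0,0,0,0.3,0,0,0,0,0.3])

```text
time_s: 7.98
eef_pos: [0.5466, -0.0469, 0.2865]
tcp_rot: [[0.0, 0.003, 1.0], [0.001, 1.0, -0.003], [-1.0, 0.001, 0.0]]
wrist_force: [-0.3, 0.1, -0.0]
width: 0.06
```

```bash
python3 st.py; python3 - <<'E'
from h import *
im=viewer.snapshot("side"); cv2.imwrite("pics/side4.png",im[:,:,::-1]);cv2.imwrite("pics/s4.png",cv2.resize(im[100:195,190:280,::-1],None,fx=6,fy=6,interpolation=cv2.INTER_CUBIC))
im=viewer.snapshot("top");cv2.imwrite("pics/top4.png",im[:,:,::-1]); cv2.imwrite("pics/t4.png",cv2.resize(im[145:230,70:215,::-1],None,fx=5.5,fy=5.5,interpolation=cv2.INTER_CUBIC))
E
```

```text
7.9833 [ 0.5466 -0.0469  0.2865] jaw yaw-90 -0.00317877755810958 F [-0.324   0.1271 -0.0131] w 0.05998041224343255 j6 -0.08278736183140706 [ 0.0002  0.0006 -1.    ]
```

View pics/s4.png

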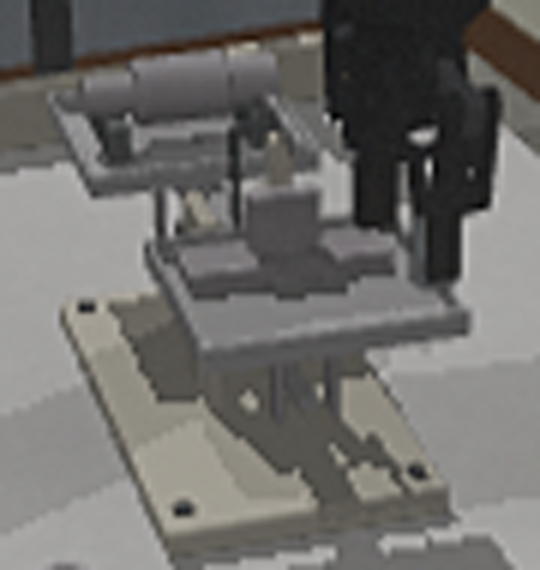

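View pics/t4.png

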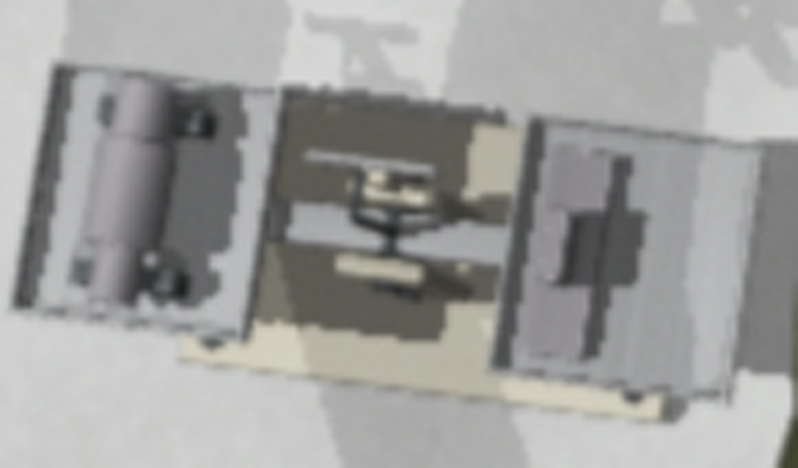

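```bash
python3 - <<'E'
from fit import *
T=lambda d:{k:np.array(v)/5.5+[70-.4,145-.4] for k,v in d.items()}
S=lambda d:{k:np.array(v)/6+[190-.4,100-.4] for k,v in d.items()}
top=T(dict(fr=(764,146),nr=(733,402),fl=(530,117),nl=(492,367)))
side=S(dict(nr=(204,348),fr=(467,314),nl=(147,243)))
ct=T(dict(fl=(54,63),nl=(14,306),nr=(243,340),fr=(282,88)))
cs=S(dict(nl=(50,98),nr=(92,187)))
run(top,side);run(top,side,ct,cs)
# residual mass -> predicted tilts
for m in(.2,.25,.3,.35,.4): print(m, m*9.81*.14/4.58)
E
python3 - <<'E'
import cv2
im=cv2.imread("pics/side4.png");cv2.imwrite("pics/w4.png",cv2.resize(im[110:150,205:255],None,fx=14,fy=14,interpolation=cv2.INTER_CUBIC))
E
```

```text
x,y,yaw,t,dz [ 0.5944  0.2849 -0.1176  0.0945 -0.    ] surplus 0.3163938175287747 pan [0.578  0.1464] z 0.15320387682822467
[ 0.8 -0.6 -0.3  0.5 -0.1 -0.9 -0.5  1.1 -0.   0.7  0.7 -0.1 -0.5 -0.2
 -0. ]
x,y,yaw,t,dz [ 0.5949  0.2851 -0.1191  0.1002 -0.0008] surplus 0.33588761472686834 pan [0.5783 0.1468] z 0.15325261623594116
[ 0.8 -0.7 -0.5  0.4 -0.2 -1.  -0.7  1.   0.   0.6  0.7 -0.1 -0.5 -0.3
  0.2 -1.1 -0.7  0.9  0.3  0.3  1.  -0.1 -0.3  0.2 -0.  -0.8 -0.4]
0.2 0.05997379912663756
0.25 0.07496724890829695
0.3 0.08996069868995635
0.35 0.10495414847161573
0.4 0.11994759825327513
```

View pics/side4.png

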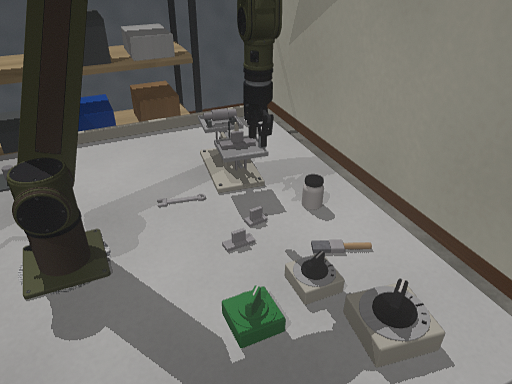

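Residual surplus after the large weight is about 0.32 kg, so the small weight (300 g) goes in next.

Request:
step_arm(plan=[0,0,-4,0,0.3,0,0.1,-4,0,0.3,0,0,-4,0,0.3,0,0,-4,0,0.3,0,0,-4,0,0.3,0,0,-3,0,0.3,0,0,-2,0,0.3,0,0,0,0,0.3,0,0,0,0,1,0,0,0,0,1,0,0,0,0,1,0,0,0,0,1,0,0,0,0,1,0,0,2,0,1,0,0,4,0,1,0,0,4,0,1,0,0,4,0,1,0,0,4,0,1,0,0,3,0,1])

```text
time_s: 9.67
eef_pos: [0.5472, -0.0448, 0.2502]
tcp_rot: [[0.003, 0.0, 1.0], [-0.0, 1.0, -0.0], [-1.0, -0.0, 0.003]]
wrist_force: [1.4, -0.4, -2.7]
width: 0.0114
```

```bash
python3 st.py; python3 - <<'E'
from h import *
im=viewer.snapshot("side"); cv2.imwrite("pics/s5.png",cv2.resize(im[80:260,180:330,::-1],None,fx=3.3,fy=3.3,interpolation=cv2.INTER_CUBIC))
E
```

```text
9.6667 [ 0.5472 -0.0448  0.2502] jaw yaw-90 -9.485141138010356e-05 F [ 1.3519 -0.3699 -2.7207] w 0.011352496643860805 j6 -0.0815584482278401 [ 0.0033 -0.0004 -1.    ]
```

View pics/s5.png

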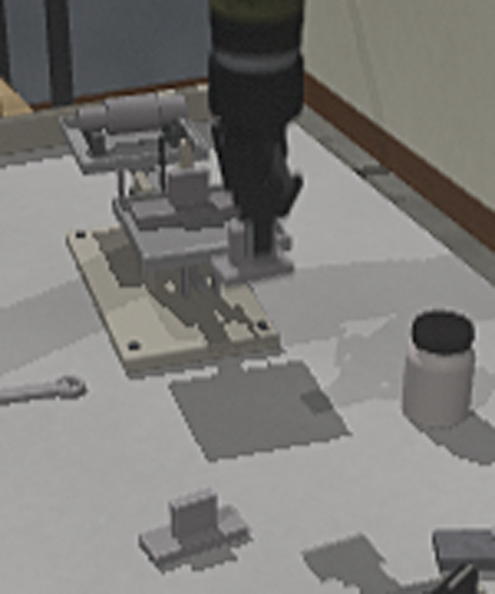

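Request:
step_arm(plan=[0.6,3.5,0,-0.03,1,0.6,3.5,0,-0.03,1,0.6,3.5,0,-0.03,1,0.6,3.5,0,-0.03,1,0.4,2.5,0,0,1,0,0,-1.5,0,1,0,0,-1.5,0,1,0,0,-1.5,0,1,0,0,-0.6,0,1,0,0,-0.6,0,1,0,0,-0.6,0,1,0,0,-0.5,0,1,0,0,-0.4,0,1,0,0,0,0,1,0,0,0,0,1])

```text
time_s: 10.97
eef_pos: [0.5751, 0.1202, 0.1746]
tcp_rot: [[0.0, 0.12, 0.993], [-0.0, 0.993, -0.12], [-1.0, -0.0, 0.0]]
wrist_force: [-1.4, -0.5, 1.5]
width: 0.0109
```

Request:
step_arm(plan=[0,0,0,0,0.7,0,0,0,0,0.7,0,0,0,0,0.7,0,0,0,0,0.7,0,0,0,0,0.7,0,0,2,0,0.7,0,0,4,0,0.7,0,0,4,0,0.7,0,-4,0,0,0.3,0,-4,0,0,0.3,0,-4,0,0,0.3,0,-4,0,0,0.3,0,-4,0,0,0.3,0,-4,0,0,0.3])

```text
time_s: 12.13
eef_pos: [0.5749, -0.1214, 0.2746]
tcp_rot: [[0.001, 0.119, 0.993], [-0.0, 0.993, -0.119], [-1.0, -0.0, 0.001]]
wrist_force: [0.5, 0.7, 0.5]
width: 0.0597
```

```bash
python3 st.py; python3 - <<'E'
from h import *
im=viewer.snapshot("side"); cv2.imwrite("pics/side6.png",im[:,:,::-1]);cv2.imwrite("pics/s6.png",cv2.resize(im[100:195,190:280,::-1],None,fx=6,fy=6,interpolation=cv2.INTER_CUBIC))
im=viewer.snapshot("top");cv2.imwrite("pics/top6.png",im[:,:,::-1]); cv2.imwrite("pics/t6.png",cv2.resize(im[145:230,70:215,::-1],None,fx=5.5,fy=5.5,interpolation=cv2.INTER_CUBIC))
E
```

```text
12.1333 [ 0.5749 -0.1214  0.2746] jaw yaw-90 -0.11940559473627954 F [0.491  0.714  0.4968] w 0.05965212884397261 j6 -0.08871081002194721 [ 0.0008 -0.0001 -1.    ]
```

View pics/s6.png

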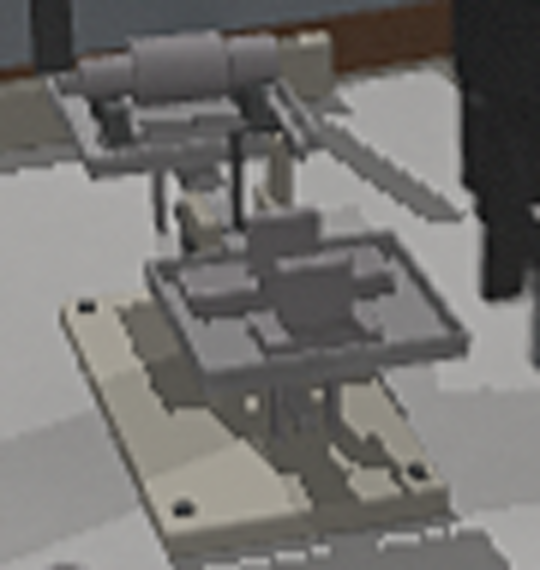

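View pics/t6.png

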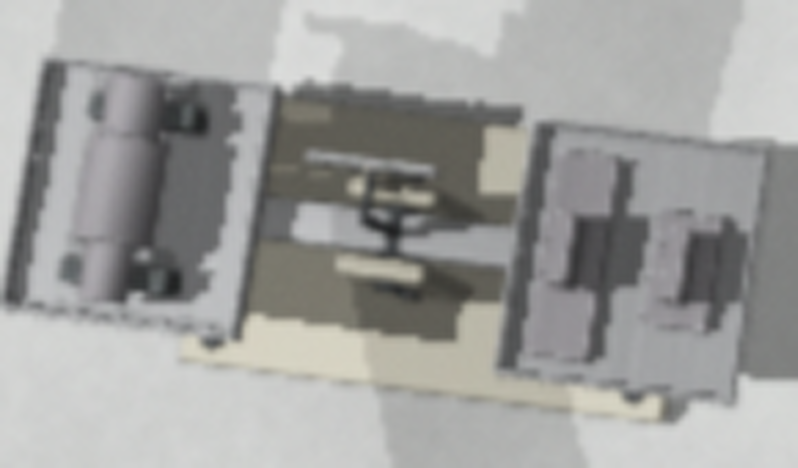

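```bash
python3 - <<'E'
from fit import *
T=lambda d:{k:np.array(v)/5.5+[70-.4,145-.4] for k,v in d.items()}
S=lambda d:{k:np.array(v)/6+[190-.4,100-.4] for k,v in d.items()}
top=T(dict(fr=(770,152),nr=(738,404),fl=(538,120),nl=(500,370)))
side=S(dict(nr=(207,366),fr=(467,337),nl=(147,262),fl=(390,234)))
ct=T(dict(fl=(44,60),nl=(5,304),nr=(237,338),fr=(279,86)))
cs=S(dict(nl=(48,80),nr=(90,168)))
run(top,side);run(top,side,ct,cs)
E
python3 - <<'E'
import cv2,numpy as np
a=cv2.imread("pics/side6.png")[115:145,215:250];b=cv2.imread("pics/top6.png")[165:205,120:155]
cv2.imwrite("pics/z6.png",np.hstack([cv2.resize(a,(385,330),interpolation=cv2.INTER_CUBIC),cv2.resize(b,(385,440),interpolation=cv2.INTER_CUBIC)[:330]]))
E
```

```text
x,y,yaw,t,dz [ 0.5938  0.2838 -0.1179  0.0062  0.    ] surplus 0.020624750115020973 pan [0.5774 0.1448] z 0.14086583932539934
[ 0.7 -0.8 -0.2  0.5 -0.2 -0.5 -0.5  1.  -0.4  1.5  0.7 -0.2 -0.4  0.2
  0.5 -0.6  0. ]
x,y,yaw,t,dz [ 0.5943  0.284  -0.1192  0.012  -0.0007] surplus 0.04002375952493032 pan [0.5776 0.145 ] z 0.14100724052023908
[ 0.6 -0.9 -0.3  0.5 -0.3 -0.7 -0.7  0.9 -0.4  1.4  0.7 -0.3 -0.3  0.1
  0.6 -0.7  0.5 -1.1 -0.7  1.   0.2  0.6  0.4 -0.3 -0.3  0.2  0.  -0.7
 -0.3]
```

View pics/z6.png

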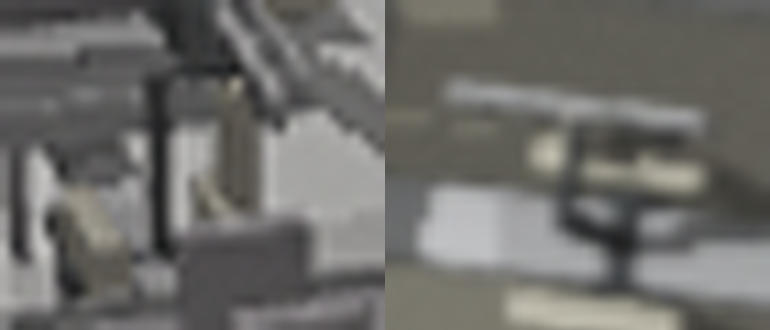

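Step 1 looks met: tilt is about 0.006–0.012, with both weights flat in the pan. Next is the timer: the small cream box at side (315,275), top (341,200). It was confirmed in the earlier crop, where the larger cream box and the green one were also visible.

Request:
step_arm(plan=[-0.2,-3.8,0,0.1,0.3,-0.2,-3.8,0,0.1,0.3,-0.2,-3.8,0,0.1,0.3,-0.2,-3.8,0,0.1,0.3,0,-3.8,0,0.1,0.3,0,-3.6,0,0.08,0.3,0,0,-4,0,0.3,0,0,-4,0,0.3,0,0,0,0,0.3,0,0,0,0,0.3])

```text
time_s: 13.07
eef_pos: [0.5648, -0.3438, 0.1915]
tcp_rot: [[-0.007, -0.444, 0.896], [0.004, 0.896, 0.444], [-1.0, 0.007, -0.004]]
wrist_force: [0.0, 0.7, 0.7]
width: 0.0598
```

```bash
python3 st.py; python3 - <<'E'
from h import *
im=viewer.snapshot("side"); cv2.imwrite("pics/s7.png",cv2.resize(im[170:310,250:400,::-1],None,fx=4,fy=4,interpolation=cv2.INTER_CUBIC))
E
```

```text
13.0667 [ 0.5648 -0.3438  0.1915] jaw yaw-90 0.4604616962379775 F [0.0042 0.6796 0.6981] w 0.059755413432106434 j6 -1.0073604919777488 [-0.0068  0.0044 -1.    ]
```

View pics/s7.png

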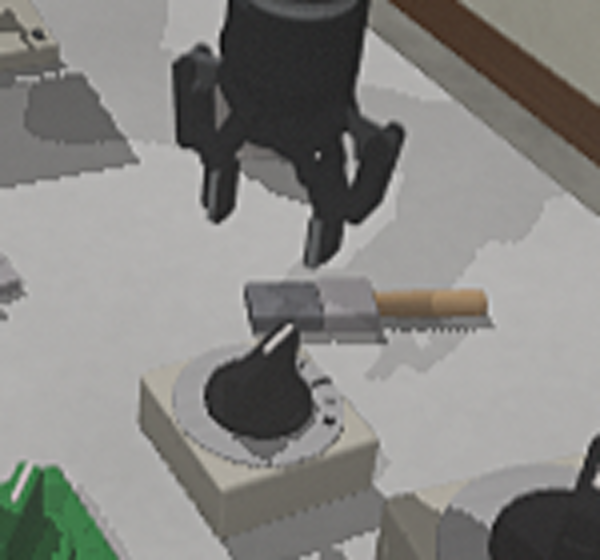

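Request:
step_arm(plan=[0.1,-0.1,-4,0,0.3,0,0,-4,0,0.3,0,0,-2.5,0,0.3,0,0,-1,0,0.3,0,0,0,0,0.3,0,0,0,0,0.3,0,0,0,0,1,0,0,0,0,1,0,0,0,0,1,0,0,0,0,1,0,0,0,0,1,0,0,0,0,1])

```text
time_s: 14.12
eef_pos: [0.5687, -0.3464, 0.0813]
tcp_rot: [[0.002, -0.444, 0.896], [0.0, 0.896, 0.444], [-1.0, -0.001, 0.002]]
wrist_force: [-1.6, 3.0, 6.6]
width: 0.015
```

```bash
python3 st.py; python3 - <<'E'
from h import *
im=viewer.snapshot("side"); cv2.imwrite("pics/s8.png",cv2.resize(im[170:310,250:400,::-1],None,fx=4,fy=4,interpolation=cv2.INTER_CUBIC))
E
```

```text
14.1167 [ 0.5687 -0.3464  0.0813] jaw yaw-90 0.46039278190748467 F [-1.5582  3.0157  6.6289] w 0.015047541327576028 j6 -1.008028275683175 [ 0.0021  0.     -1.    ]
```

View pics/s8.png

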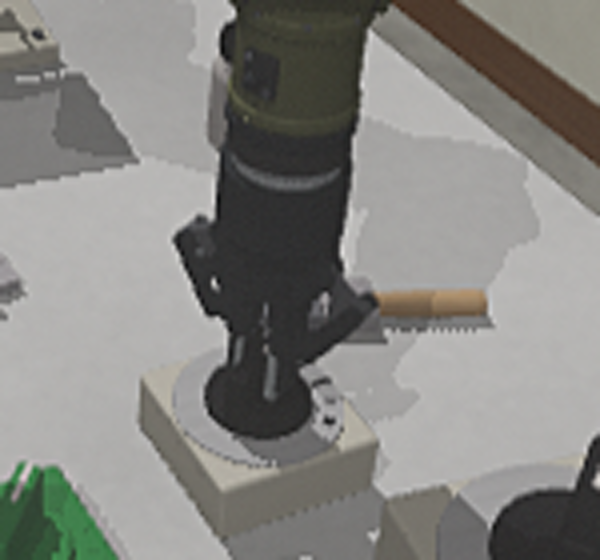

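Request:
step_arm(plan=[0,0,0.2,-0.1,1,0,0,0,-0.12,1,0,0,0,-0.12,1,0,0,0,-0.12,1,0,0,0,-0.12,1,0,0,0,-0.12,1,0,0,0,-0.12,1,0,0,0,-0.12,1,0,0,0,-0.12,1,0,0,0,-0.12,1,0,0,0,-0.12,1,0,0,0,-0.1,1,0,0,0,0,1,0,0,0,0,1,0,0,0,0,1])

```text
time_s: 15.42
eef_pos: [0.5686, -0.3462, 0.0814]
tcp_rot: [[0.001, 0.806, 0.592], [0.001, 0.592, -0.806], [-1.0, 0.001, -0.0]]
wrist_force: [2.0, 3.0, -1.7]
width: 0.0149
```

```bash
python3 st.py; python3 - <<'E'
from h import *
im=viewer.snapshot("side"); cv2.imwrite("pics/s9.png",cv2.resize(im[210:310,270:360,::-1],None,fx=5.5,fy=5.5,interpolation=cv2.INTER_CUBIC))
im=viewer.snapshot("top"); cv2.imwrite("pics/t9.png",cv2.resize(im[160:240,300:380,::-1],None,fx=6,fy=6,interpolation=cv2.INTER_CUBIC))
E
```

```text
15.4167 [ 0.5686 -0.3462  0.0814] jaw yaw-90 -0.9372564849268318 F [ 2.0198  3.0093 -1.7404] w 0.014916447372934545 j6 0.3897989888990495 [ 0.0012  0.0009 -1.    ]
```

View pics/s9.png

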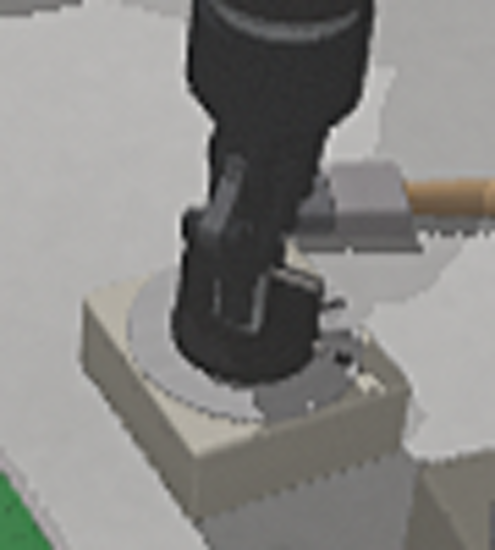

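View pics/t9.png

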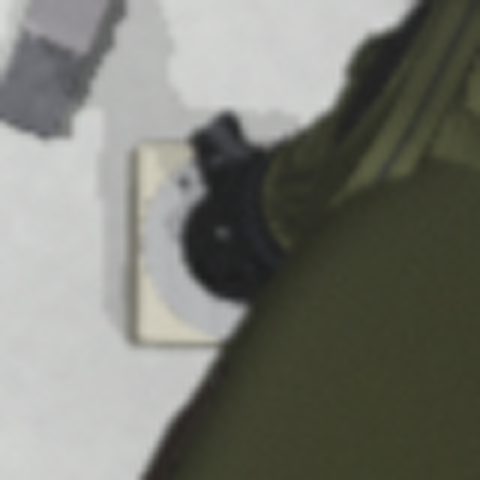

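```bash
python3 - <<'E'
from h import *
S=lambda v,z:at_z("side",np.array(v)/5.5+[269.6,209.6],z)
a,b=S((276,270),.089),S((322,290),.089);e=b-a;print(a,b,np.arctan2(e[1],e[0]))
im=cv2.imread("pics/side0.png")
c=np.array([.567,-.3475,.0])
for n,t in (("0",.785),("5",.393),("10",0),("15",-.393),("20",-.785),("1.9",-1.115)):
    for bw in(-.01,):
        p=proj("side",c+[.046*np.cos(t+bw),.046*np.sin(t+bw),.046]);print(n,(p-[269.6,209.6])*5.5,"top6x",(proj("top",c+[.046*np.cos(t+bw),.046*np.sin(t+bw),.046])-[299.6,159.6])*6)
E
python3 - <<'E'
import cv2,numpy as np
a=cv2.imread("pics/side0.png")[240:310,275:355];b=cv2.imread("pics/top0.png")[175:225,315:365]
cv2.imwrite("pics/z0.png",np.hstack([cv2.resize(a,(480,420),interpolation=cv2.INTER_CUBIC),cv2.resize(b,(420,420),interpolation=cv2.INTER_CUBIC)])[:,:900][:,100:900])
E
```

```text
[ 0.57601083 -0.3546946   0.089     ] [ 0.58761487 -0.3741753   0.089     ] -1.0335673327295585
0 [265.77461907 272.45871047] top6x [180.61899206 184.7585089 ]
5 [300.57301941 286.43352711] top6x [207.73591192 167.37487658]
10 [327.31407674 308.17364967] top6x [239.77135745 161.7283592 ]
15 [341.7387548  334.74034145] top6x [271.82934498 168.72298113]
20 [341.18634347 362.22789069] top6x [299.007316   187.25584328]
1.9 [328.69041733 382.98561969] top6x [315.11721718 209.81652251]
```

View pics/z0.png

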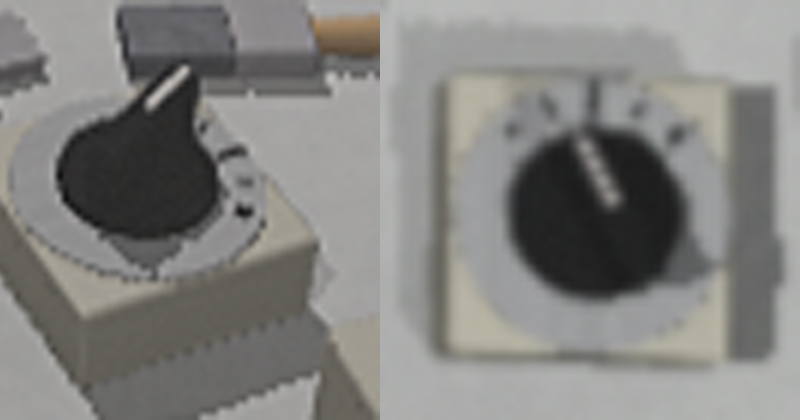

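Request:
step_arm(plan=[0,0,0,0.1,1,0,0,0,0.12,1,0,0,0,0.12,1,0,0,0,0.12,1,0,0,0,0.12,1,0,0,0,0.12,1,0,0,0,0.12,1,0,0,0,0.08,1,0,0,0,0.03,1,0,0,0,0,1,0,0,0,0,1,0,0,0,0,1,0,0,0,0,1])

```text
time_s: 16.6
eef_pos: [0.5685, -0.3464, 0.0814]
tcp_rot: [[0.001, 0.01, 1.0], [0.0, 1.0, -0.01], [-1.0, 0.0, 0.001]]
wrist_force: [4.4, 3.3, -2.2]
width: 0.015
```

```bash
python3 st.py
```

```text
16.6 [ 0.5685 -0.3464  0.0814] jaw yaw-90 -0.009708836681348254 F [ 4.4218  3.2882 -2.2448] w 0.015018648571463573 j6 -0.5379001826843264 [ 0.001   0.0005 -1.    ]
```

Request:
step_arm(plan=[0,0,0,0,0.6,0,0,0,0,0.4,0,0,0,0,0.4,0,0,0,0,0.4,0,0,0,0,0.4,0,0,2,0,0.4,0,0,4,0,0.4,0,0,4,0,0.4,0,0,4,0,0.4,0,0,4,0,0.4,-4,0,0,0,0.4,-4,0,0,0,0.4,-4,0,0,0,0.4,-4,0,0,0,0.4,-4,0,0,0,0.4,0,0,0,0,0.4])

```text
time_s: 17.93
eef_pos: [0.3604, -0.3446, 0.2612]
tcp_rot: [[-0.007, 0.014, 1.0], [0.002, 1.0, -0.014], [-1.0, 0.002, -0.007]]
wrist_force: [-0.4, 0.6, 0.2]
width: 0.0513
```

```bash
python3 st.py; python3 - <<'E'
from h import *
im=viewer.snapshot("side"); cv2.imwrite("pics/side10.png",im[:,:,::-1]);a=im[240:310,275:355,::-1]
im=viewer.snapshot("top");cv2.imwrite("pics/top10.png",im[:,:,::-1]); b=im[175:225,315:365,::-1]
cv2.imwrite("pics/z10.png",np.hstack([cv2.resize(a,(480,420),interpolation=cv2.INTER_CUBIC),cv2.resize(b,(420,420),interpolation=cv2.INTER_CUBIC)])[:,100:900])
E
```

```text
17.9333 [ 0.3604 -0.3446  0.2612] jaw yaw-90 -0.01424745441907782 F [-0.3535  0.5754  0.2099] w 0.05127074517742705 j6 -0.7470669719349947 [-0.0065  0.0024 -1.    ]
```

View pics/z10.png

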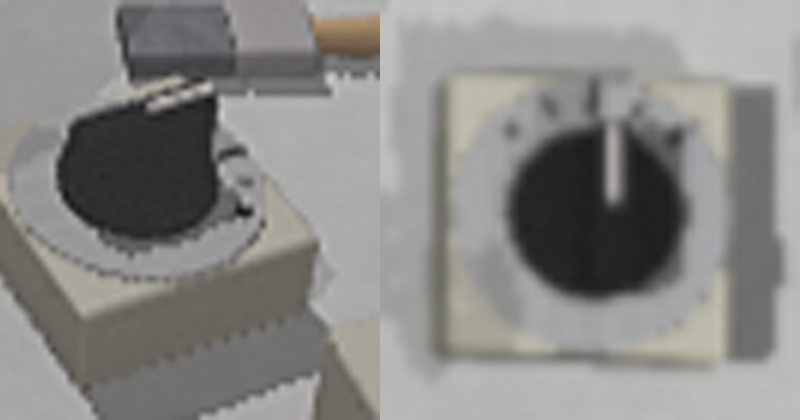

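View pics/side10.png

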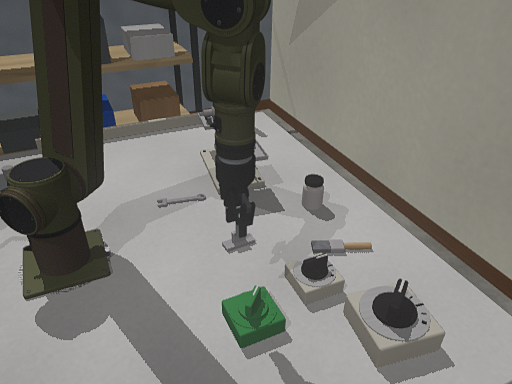

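View pics/top10.png

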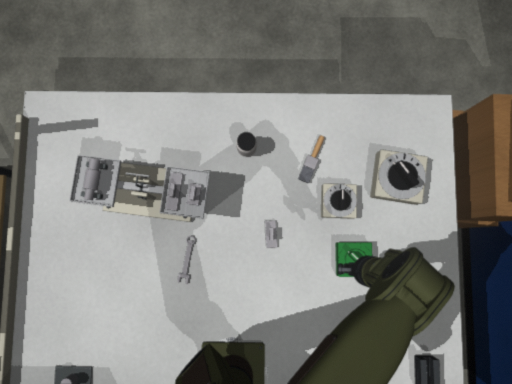

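```bash
python3 - <<'E'
from h import *
T=lambda v,z:at_z("top",(np.array(v)-[380,0])/8.4+[314.55,174.55],z)
a,b=T((512,130),.046),T((677,133),.046);e=a-b;print("0-20 marks: box yaw",np.arctan2(e[1],e[0])-np.pi/2)
a,b=T((548,108),.046),T((638,109),.046);e=a-b;print("5-15 marks: box yaw",np.arctan2(e[1],e[0])-np.pi/2)
e=T((594,78),.046)-T((593,112),.046);print("tick10",np.arctan2(e[1],e[0]))
c=np.array([.5685,-.3465,.046]);e=T((593,95),.046)-c;print("tick10 from axis",np.arctan2(e[1],e[0]))
for p,q in [((446,75),(443,357)),((728,80),(727,360)),((446,75),(728,80)),((443,357),(727,360))]:
    e=T(p,.045)-T(q,.045);print(np.linalg.norm(e),(np.arctan2(e[1],e[0])+np.pi/4)%(np.pi/2)-np.pi/4)
c=np.mean([T(p,.045) for p in((446,75),(443,357),(728,80),(727,360))],axis=0);print("box c",c)
e=T((612,127),.089)-T((613,205),.089);print("pointer",np.arctan2(e[1],e[0]))
E
```

```text
0-20 marks: box yaw -0.0070712647806594475
5-15 marks: box yaw 9.391145877613027e-06
tick10 -0.04043032801570836
tick10 from axis -0.05600900463941989
0.11112684137940537 -0.017325606199100396
0.11026163960596116 -0.01898813292460355
0.11091831820432911 -0.006742523614793328
0.11074756925513111 0.0010883889996966545
box c [ 0.56703735 -0.34602546  0.045     ]
pointer 0.0008215563165973277
```

Request:
step_arm(plan=[0,-4,0,0,0.4,0,-4,0,0,0.4,0,-4,0,0,0.4,-2,-3,0,0,0.4,0,0,0,0,0.4,0,0,0,0,0.4])

```text
time_s: 18.53
eef_pos: [0.3484, -0.4986, 0.2605]
tcp_rot: [[0.0, 0.012, 1.0], [0.0, 1.0, -0.012], [-1.0, 0.0, 0.0]]
wrist_force: [0.6, 1.6, -0.5]
width: 0.0514
```

```bash
python3 st.py; python3 - <<'E'
from h import *
im=viewer.snapshot("side"); cv2.imwrite("pics/side11.png",im[:,:,::-1])
cv2.imwrite("pics/s11.png",np.hstack([cv2.resize(im[100:195,190:280,::-1],None,fx=6,fy=6,interpolation=cv2.INTER_CUBIC),cv2.resize(im[::2,::2,::-1],(256,192)).repeat(1,0) if 0 else np.zeros((570,1,3),np.uint8)]))
E
```

```text
18.5333 [ 0.3484 -0.4986  0.2605] jaw yaw-90 -0.011881454564171667 F [ 0.6267  1.5704 -0.5229] w 0.051382257898125415 j6 -0.9490774257301046 [ 0.0002  0.0001 -1.    ]
```

View pics/side11.png

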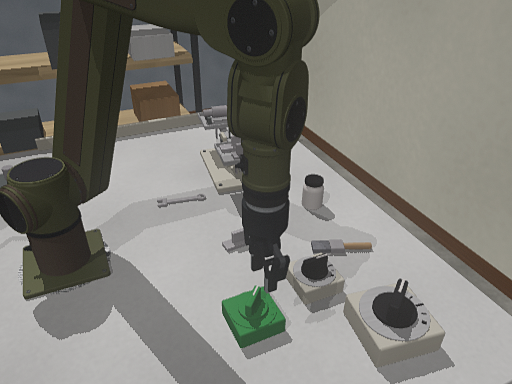

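View pics/s11.png

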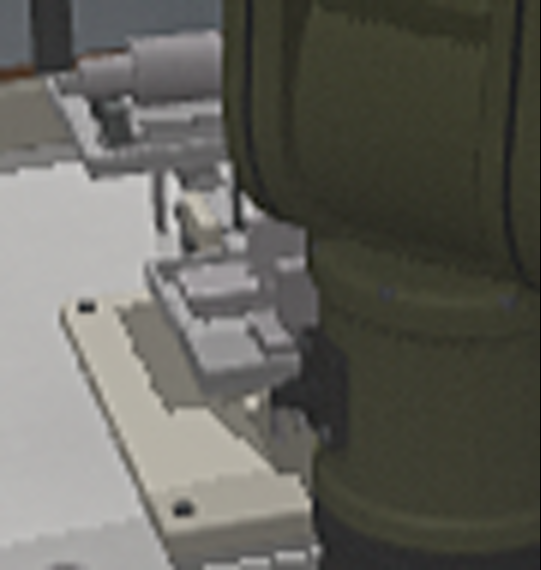

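The cradle and pan corners sit at the same pixels as in the earlier level measurement, the arm is clear of everything, and the bystanders haven't moved. Handing in.

```bash
python3 -c "
from plant import workorder
print(workorder.finish_job())"
```

```text
the job is handed in; nothing more can be done
None
```

The job is handed in at about 18.5 s. I laid the large (500 g) and small (300 g) counterweights flat in the pan, twisted the small cream timer past 20 minutes, turned it back to 10 and let go.

- **Beam:** the last fits gave a tilt of 0.006 rad from the pan alone and 0.012 rad from pan and cradle together, against a limit of 0.024. The spindle comes out at about 0.82–0.84 kg, so 800 g was the right pair. The fits disagreed by up to 0.02 rad at the start tilt, but came together as the pan was loaded. In the last picture the visible pan and cradle corners stood where the fit had put them, though the arm hid the rest of the pan.
- **Timer, past 20 minutes:** the jaw angle gave about 1.71 rad. The pointer line in the side picture suggested slightly more.
- **Timer, final setting:** the pointer lies within about 0.02 rad of the 10 minute mark, judged by the box edges and the outer tick pairs. Reading the 10 minute tick itself put it 0.04 to 0.06 rad off, but that reading is less reliable. Either is inside the 0.10 limit.
- **Everything else:** the wrench, jar and brush look unmoved in the pictures. I did not touch the spindle, and the gripper ended in free air.

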